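# Lay the chip tin on its side against the stop

## Robot

A 6-joint arm with a two-finger parallel gripper is mounted at the origin on the work surface. World frame = base frame: x ahead of the robot, y to its left, z up, the work surface at z = 0. Lengths are in m, angles in rad, forces in N, time in s.
With the tool pointing down it reaches from about 0.35 to 0.975 m from the base axis. Payload 7.1 kg.
Tool frame: the origin (TCP) lies midway between the tips of the shut fingers; the grasp point (between the pads) lies 19 mm behind it; z points along the fingers, x is the direction in which the jaws open and shut, and the axes are right-handed (so a half turn about z gives the same grasp; the last joint's range is limited). The gripper opens to 88 mm and grips with 3 to 60 N. Pads are 20 mm wide; open, the fingers measure 115 mm over their backs; the gripper's body (75 mm by 178 mm) begins 61 mm behind the grasp point.
Start: joints at [-0.019, 0.423, 1.63, -0, 1.089, -0.019], TCP at [0.625, 0, 0.223] pointing down, gripper open.
Joint ranges: [-3, 3], [-0.9, 2.11], [0.09, 2.58], [-1.31, 4.45], [0.11, 2.69], [-2.54, 2.54]. Speed limits (rad/s): [2.39, 2.39, 3.01, 3.14, 3.14, 3.14].

## Interface

Orientations are given as a unit quaternion [w, x, y, z].
In Python, from station import move_pose, movel, movej, command_gripper, wait, inverse_kinematics, read_camera, camera_info, MotionError, job_done, get_time, get_joint_pos, get_qvel, get_effort, get_tcp_pos, get_ee_rot, get_ft_force, get_ft_torque, get_grip_width gives the robot as it stands. Calls block until the motion is done:
- move_pose(position, orientation): joint-space move of the TCP to a pose.
- movel(position, frame=None, v=0.15, until_force=None): straight line of the TCP; frame=None keeps the orientation; v is the mean speed in m/s. With until_force (N) it stops when the force on the tool has changed by that much, and returns True; else False.
- movej(angles): joint-space move.
- command_gripper(opening): opening from 0.0 (shut) to 1.0 (fully open); the grip force is fixed at half the most; returns when the fingers have stopped.
- wait(seconds).
- inverse_kinematics(position, orientation): joint angles nearest the present ones, or None.
- read_camera(name): name is "scene" or "side" or "wrist"; returns the picture (480x640x3 uint8, red, green, blue); there is no depth.
- camera_info(name): a dict with "intrinsics" (3x3 intrinsics, pixels), "dist" ([k1, k2, p1, p2, k3] as OpenCV has them; the pictures are not rectified), "T" (4x4, takes a point from camera to world coordinates); the wrist camera has in their place "tool_from_camera" (4x4, takes a point from camera to tool coordinates, whose origin is the TCP and whose axes are the tool frame's). Camera axes: x right, y up, looking along -z (the intrinsics and any distortion apply to the point x, -y, -z); pixel columns grow to the right and rows downward; lengths in m; the calibration is good to about 2 mm. A picture is of the moment at which its call begins: read the wrist's pose just before it. camera_info takes no time and is no camera call.
A pose or a line that the arm cannot do raises MotionError and nothing moves.
- job_done(): hands the job in, once; it reports no verdict.
Readings, each from a call of its own:
- get_time(): time.
- get_joint_pos(): joint angles.
- get_qvel(): joint speeds.
- get_effort(): joint torques, N m.
- get_tcp_pos(): TCP position.
- get_ee_rot(): TCP orientation.
- get_ft_force(): force on the tool from outside, world axes, zero at the start.
- get_ft_torque(): the same for the moment, N m.
- get_grip_width(): opening from 0.0 (shut) to 1.0 (fully open).
Only numpy, scipy, OpenCV 4.12 (cv2) and the standard library are available. Lean on these libraries where they do the work, as an engineer would, in place of code of your own. Each camera call takes 0.05 s, during which the arm holds its last target. There are 200 camera calls.

## Task

Tip the tall green chip tin over onto its broad side, away from the wooden stop board so that its open mouth faces away from the board, and lower it gently all the way down instead of letting it fall. Then push it along the rubber mat until its bottom sits squarely against the board, ready to be brushed out. Use only the fingertips or the outside of the fingers, never pick the tin up, and leave the oil bottle, the screw jar and the brush alone.

Things in the scene. Friction and masses are not known exactly. Their poses are not given: they have to be found in the camera images.
- bay: Black rubber mat, 4 mm thick, with an upright pale wooden stop board, one piece fixed to the table. x runs along the mat to the board (roughly to world -y, within 15 degrees), y across, z up; origin on the table surface under the mat. Mat: x -195 to +165 mm, y -100 to +100 mm.
- stop_face (a point): Middle of the foot of the board's flat face, on the mat's top (4 mm above the table); bay x = +130 mm, same axes as the bay. The board behind it is 22 mm thick, 200 mm wide, its top 55 mm above the table. The tin's bottom ends against this face.
- tin: Tall open tin of green sheet metal, loose, empty, 0.25 to 0.47 kg. 72 mm (its x) by 110 (y) by 170 tall (z, closed bottom to open mouth); walls 4 mm, mouth 64 by 102 inside. Origin: centre of its underside. Starts upright on the mat, 10 to 50 mm before the board, its x within 9 degrees of the bay's x. It must end lying on its -x broad face (pale label).
- tin_mouth (a point): Centre of the tin's open mouth, 170 mm up the tin's z axis from its bottom; same axes as the tin.
- tin_heel (a point): Middle of the lower edge of the tin's -x face (36 mm towards -x from the tin's origin): the edge about which it tips. Same axes as the tin. Pushed over freely the tin falls hard.
- oil_bottle: Small amber glass oil bottle with a black cap, 42 mm across, 115 mm tall, standing beside the mat; origin at the centre of its underside. Leave alone.
- screw_jar: Squat glass jar with a brass lid, 56 mm across, 65 mm tall, standing beside the mat; origin at the centre of its underside. Leave alone.
- brush: Flat paint brush with a wooden handle, about 200 mm long, 42 mm wide and 20 mm high, lying on the table beside the mat on the robot's side, along the mat (its x axis is its length); origin at its underside near the middle. Leave alone.
Things that resemble listed ones, but are neither listed nor needed, are in the scene too. Several things look just like the tin: the one meant starts farthest to the robot's left.

How it is judged:
By the outcome, as a careful person would: the job done as asked, in the order asked, and still so for the second after the job is handed in, with the robot touching nothing.
It also fails if it takes over 64 s, if anything falls off the work surface, if the arm or the gripper's body presses on something with over 40 N, if the wrist force passes 120 N, or if a joint passes its speed limit or range.

## Working session

There is one attempt and no reset: what is moved stays moved. The work goes in short steps, each a Python script; the robot and the scene stay as the last script left them, time stands still between calls to the robot, and variables do not carry over. Pictures are saved under pics/ and viewed, about 8 in all and at most 12, crops included, and the job is handed in when it is done.

```bash
mkdir -p pics; ls; python3 - <<'E'
from station import *
import cv2,numpy as np
for n in("scene","side"):
    cv2.imwrite(f"pics/{n}0.png",read_camera(n)[:,:,::-1]); i=camera_info(n)
    print(n,np.round(i["T"],3).tolist(),np.round(i["intrinsics"],1).tolist(),i["dist"])
print(get_time(),get_ee_rot())
E
```

```text
pics
scene [[-0.762, -0.473, 0.443, 0.934], [0.648, -0.547, 0.53, 0.361], [-0.008, 0.691, 0.723, 0.698], [0.0, 0.0, 0.0, 1.0]] [[433.1, 0.0, 311.1], [0.0, 433.1, 238.5], [0.0, 0.0, 1.0]] [-0.02890714  0.          0.          0.          0.        ]
side [[-0.929, 0.187, -0.321, 0.297], [-0.37, -0.516, 0.772, 0.639], [-0.021, 0.836, 0.549, 0.622], [0.0, 0.0, 0.0, 1.0]] [[575.3, 0.0, 330.4], [0.0, 575.3, 238.4], [0.0, 0.0, 1.0]] [0.0226842 0.        0.        0.        0.       ]
0.1 [-1.23850218e-05  9.99999751e-01  1.06070480e-05 -7.04849685e-04]
```

View pics/scene0.png

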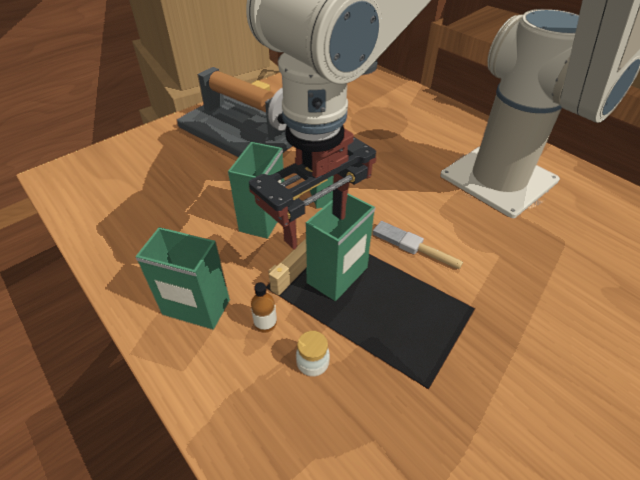

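View pics/side0.png

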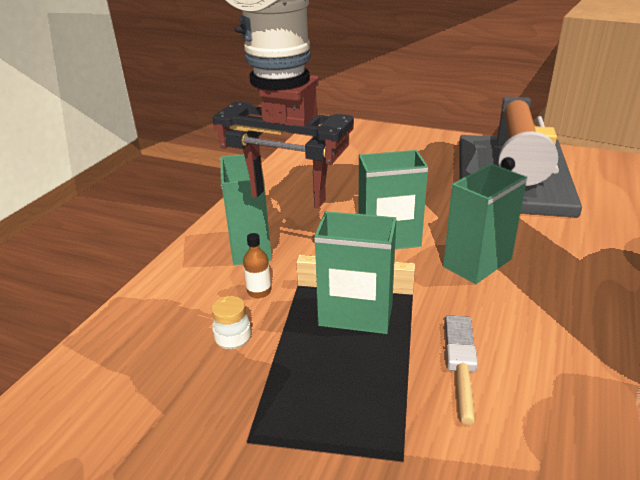

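```bash
cat > h.py <<'E'
from station import *
import cv2,numpy as np
from scipy.optimize import least_squares
from scipy.spatial.transform import Rotation as R
def proj(n,P):
    i=camera_info(n);T=np.linalg.inv(i["T"]);F=np.diag([1,-1,-1.])
    p=(F@(T[:3,:3]@np.atleast_2d(P).T+T[:3,3:])).T
    return cv2.projectPoints(p,np.zeros(3),np.zeros(3),np.array(i["intrinsics"]),np.array(i["dist"]))[0][:,0]
def tow(p,P):  # planar pose (x,y,yaw) of a frame; local -> world
    P=np.atleast_2d(P);c,s=np.cos(p[2]),np.sin(p[2])
    return np.c_[p[0]+c*P[:,0]-s*P[:,1],p[1]+s*P[:,0]+c*P[:,1],P[:,2]]
def fit(p0,obs):
    f=lambda p:np.concatenate([(proj(n,tow(p,[P for P,_ in o]))-[u for _,u in o]).ravel() for n,o in obs.items()])
    r=least_squares(f,p0,loss="soft_l1");return r.x,np.round(f(r.x).reshape(-1,2),1).tolist()
E
cat > f.py <<'E'
from h import *
m=.004
bay,e=fit([.6,.1,-1.57],{"side":[((-.195,.1,m),(249,440)),((-.195,-.1,m),(404,459))],"scene":[((-.195,.1,m),(428,381)),((-.195,-.1,m),(474,310))]})
print(bay,e)
tin,e=fit([.6,.1,-1.57],{"side":[((-.036,.055,m),(319,325)),((-.036,-.055,m),(391,331))],"scene":[((-.036,.055,m),(335,296)),((.036,.055,m),(308,283))]})
print(tin,e)
h=.174
out=[]
for n,b in(("side",(240,200,430,470)),("scene",(260,180,480,390))):
    im=cv2.imread(f"pics/{n}0.png");k=3
    im=cv2.resize(im,None,fx=k,fy=k,interpolation=cv2.INTER_CUBIC)
    def L(p,P,c): cv2.polylines(im,[np.int32((proj(n,tow(p,P))+.5)*k)],True,c,1)
    L(bay,[(-.195,.1,m),(-.195,-.1,m),(.165,-.1,m),(.165,.1,m)],(255,255,0))
    L(bay,[(.13,.1,.055),(.13,-.1,.055),(.152,-.1,.055),(.152,.1,.055)],(0,0,255))
    L(tin,[(-.036,-.055,m),(-.036,.055,m),(-.036,.055,h),(-.036,-.055,h)],(0,255,255))
    L(tin,[(.036,-.055,m),(.036,.055,m),(.036,.055,h),(.036,-.055,h)],(255,0,255))
    im=im[b[1]*k:b[3]*k,b[0]*k:b[2]*k];out.append(cv2.resize(im,(400,600*0+int(im.shape[0]*400/im.shape[1])),interpolation=cv2.INTER_AREA))
H=max(o.shape[0] for o in out)
cv2.imwrite("pics/ov.png",np.hstack([cv2.copyMakeBorder(o,0,H-o.shape[0],0,0,0) for o in out]))
E
python3 f.py
```

```text
[ 0.5284773   0.02831257 -1.35033049] [[-0.9, -0.6], [1.2, -0.1], [-0.3, 5.7], [0.9, -3.1]]
[ 0.53354697 -0.03972188 -1.33669588] [[2.0, 0.2], [-0.7, 0.0], [0.7, 3.1], [-1.8, -1.0]]
```

View pics/ov.png

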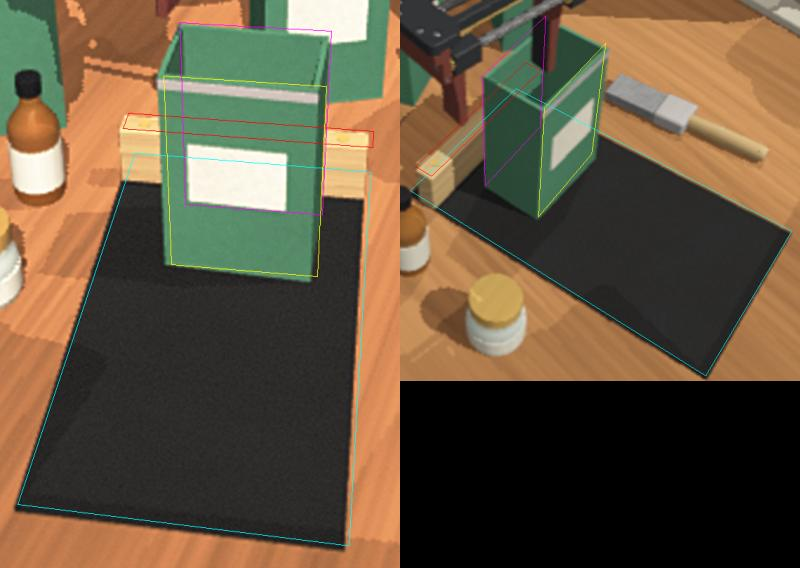

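```bash
python3 - <<'E'
s=open('f.py').read().split('\n')
i=[k for k,l in enumerate(s) if l.startswith('bay')][0]; j=[k for k,l in enumerate(s) if l.startswith('tin')][0]
s[i]='''S=lambda u,v:(240+u/2.105,200+v/2.105)
C=lambda u,v:(260+(u-400)/1.818,180+v/1.818)
h=.174
bay,e=fit([.53,.03,-1.4],{"side":[((-.195,.1,m),S(16,508)),((-.195,-.1,m),S(345,547)),((.13,-.1,m),S(363,198)),((.13,.1,m),S(120,182)),((.13,.1,.055),S(121,128)),((.13,-.1,.055),S(367,146))],"scene":[((-.195,.1,m),C(706,377)),((-.195,-.1,m),C(790,233))]})'''
s[j]='''tin,e=fit([.53,-.04,-1.4],{"side":[((-.036,.055,m),S(165,265)),((-.036,-.055,m),S(310,281)),((-.036,.055,h),S(158,77)),((-.036,-.055,h),S(320,95)),((.036,.055,h),S(180,22)),((.036,-.055,h),S(329,36))],"scene":[((-.036,.055,m),C(539,217)),((.036,.055,m),C(486,185)),((-.036,-.055,m),C(597,157)),((-.036,-.055,h),C(606,45)),((.036,.055,h),C(485,78))]})'''
open('f.py','w').write('\n'.join(s))
E
python3 f.py
```

```text
[ 0.53051956  0.03035732 -1.34298838] [[-0.8, -0.5], [0.4, -0.5], [0.4, -0.0], [0.4, -1.5], [-1.7, 0.4], [0.2, 0.5], [0.4, 0.5], [0.6, -0.8]]
[ 0.53378901 -0.03465821 -1.38103089] [[0.6, 0.2], [0.8, 0.5], [0.1, -0.0], [0.1, -1.8], [-0.5, 0.7], [0.7, -0.2], [-0.5, 1.3], [-0.1, 0.7], [-1.0, 0.3], [2.1, 1.1], [-1.0, -0.9]]
```

View pics/ov.png

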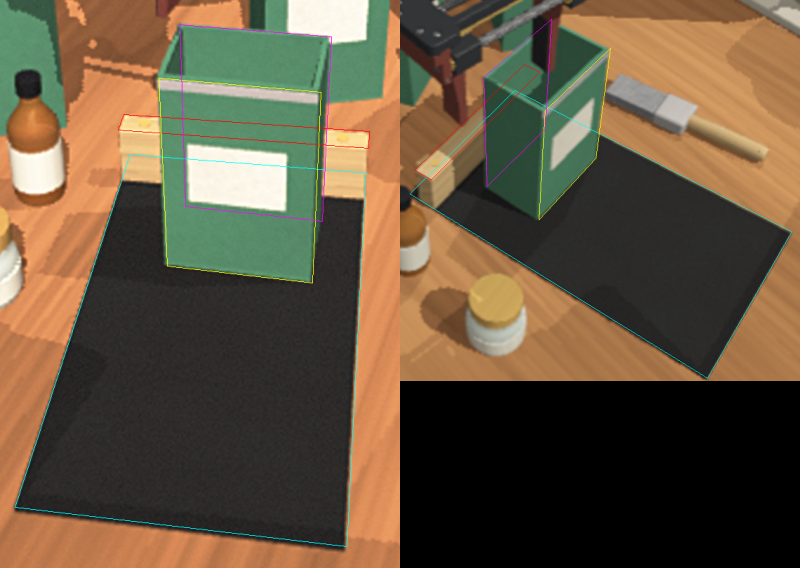

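```bash
cat > plan.py <<'E'
from h import *
BAY=np.array([.5305,.0304,-1.343]);TIN=np.array([.5338,-.0347,-1.381])
def rot(yaw,a,sg):   # tool z along frame x, dipped by a; jaws along +-frame y
    z=np.array([np.cos(a)*np.cos(yaw),np.cos(a)*np.sin(yaw),-np.sin(a)])
    x=sg*np.array([-np.sin(yaw),np.cos(yaw),0]);return np.c_[x,np.cross(z,x),z]
def quat(M): return R.from_matrix(M).as_quat()[[3,0,1,2]]
def way(th,sg,lift=0,back=0):
    t=np.radians(th);a=np.radians(np.interp(th,[0,25,50,90,95],[35,30,30,42,43]))
    phi=np.pi/2-t-a;d=np.array([np.cos(a),-np.sin(a)]);n=np.array([np.sin(a),np.cos(a)])
    g1=np.interp(th,[0,15,25,35],[.006,.006,.003,0])
    W=lambda u,w:np.array([-.036+u*np.cos(t)-w*np.sin(t),.004+u*np.sin(t)+w*np.cos(t)])
    D=.05
    if phi>.05: D=min(D,(.064-g1-.02*np.cos(phi))/np.tan(phi)-.02*np.sin(phi))
    D=np.interp(th,[60,90],[D,.035]) if th>60 else D
    p=W(.068-g1,.17-D)-.01*n if phi>0 else W(.068,.17)-.01*n+D*d
    p=p-back*d
    return tow(TIN,[p[0],0,p[1]+lift])[0],quat(rot(TIN[2],a,sg))
E
python3 - <<'E'
from plan import *
for sg in(1,-1):
    for th,l in((0,.08),(0,0),(12,0),(25,0),(40,0),(50,0),(70,0),(93,0)):
        p,q=way(th,sg,l);j=inverse_kinematics(p,q);print(sg,th,np.round(p,3),None if j is None else np.round(j,2))
    p=tow(BAY,[-.17,0,.03])[0];j=inverse_kinematics(p,quat(rot(BAY[2],np.pi/2,sg)));print('push',j)
E
```

```text
1 0 [ 0.538 -0.055  0.23 ] [ 0.36  0.47  1.93 -1.03  1.24  0.78]
1 0 [ 0.538 -0.055  0.15 ] [ 0.36  0.61  1.94 -1.08  1.16  0.93]
1 12 [ 0.532 -0.025  0.146] [ 0.42  0.64  1.93 -1.06  1.22  0.98]
1 25 [ 0.528 -0.002  0.132] [ 0.48  0.7   1.91 -1.06  1.26  1.03]
1 40 [0.521 0.03  0.131] [ 0.54  0.71  1.88 -1.01  1.3   1.03]
1 50 [0.517 0.053 0.125] [ 0.57  0.73  1.86 -0.98  1.31  1.04]
1 70 [0.507 0.105 0.092] [ 0.63  0.75  1.83 -0.88  1.25  1.04]
1 93 [0.498 0.152 0.032] [ 0.67  0.82  1.79 -0.8   1.15  1.05]
push [ 3.56575356e-01  5.89636264e-01  1.93697898e+00 -4.44089210e-16
  6.14977413e-01  1.28779029e-01]
-1 0 [ 0.538 -0.055  0.23 ] [ 0.36  0.47  1.93 -1.03  1.24 -2.36]
-1 0 [ 0.538 -0.055  0.15 ] [ 0.36  0.61  1.94 -1.08  1.16 -2.21]
-1 12 [ 0.532 -0.025  0.146] [ 0.42  0.64  1.93 -1.06  1.22 -2.17]
-1 25 [ 0.528 -0.002  0.132] [ 0.48  0.7   1.91 -1.06  1.26 -2.11]
-1 40 [0.521 0.03  0.131] [ 0.54  0.71  1.88 -1.01  1.3  -2.11]
-1 50 [0.517 0.053 0.125] [ 0.57  0.73  1.86 -0.98  1.31 -2.1 ]
-1 70 [0.507 0.105 0.092] [ 0.63  0.75  1.83 -0.88  1.25 -2.11]
-1 93 [0.498 0.152 0.032] [ 0.67  0.82  1.79 -0.8   1.15 -2.09]
push None
```

```bash
python3 - <<'E'
from plan import *
movel([.625,0,.36],v=.25); p,q=way(0,1,.15,.03); move_pose(p,q); command_gripper(.45)
p,q=way(0,1,.03); movel(p,q,v=.12); print(get_time(),get_tcp_pos(),get_ft_force(),get_grip_width())
a=read_camera("side")[150:390,200:520,::-1];b=read_camera("scene")[100:340,220:540,::-1]
cv2.imwrite("pics/e.png",np.hstack([cv2.resize(x,(400,300)) for x in(a,b)]))
E
```

```text
3.9 [ 0.53800182 -0.05439633  0.18019976] [-0.53698585  0.59791497 -0.89247153] 0.4499070192149188
```

View pics/e.png

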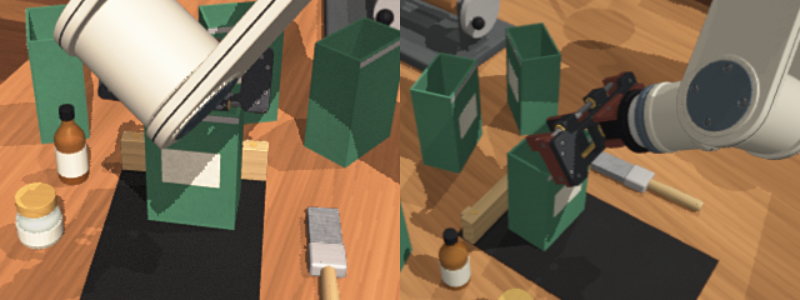

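```bash
python3 - <<'E'
from plan import *
p,q=way(0,1); print(movel(p,q,v=.05,until_force=4),get_ft_force().round(1))
for th in range(3,22,3):
    p,q=way(th,1); movel(p,q,v=.05); print(th,get_ft_force().round(1),np.round(get_tcp_pos()-p,3))
print(get_time())
a=read_camera("side")[150:390,200:520,::-1];b=read_camera("scene")[100:340,220:540,::-1]
cv2.imwrite("pics/g.png",np.hstack([cv2.resize(x,(400,300)) for x in(a,b)]))
E
```

```text
True [ 0.1 -0.6  3.9]
3 [-2.7 -0.7 16.9] [ 0.    -0.     0.002]
6 [-3.4 -0.6 19. ] [ 0.    -0.     0.002]
9 [-5.   1.3 26. ] [ 0.001 -0.     0.003]
12 [0.1 0.5 3.9] [0. 0. 0.]
15 [ 0.1 -0.6  0.9] [-0.     0.    -0.001]
18 [ 0.5 -0.4  0.1] [-0.     0.    -0.001]
21 [-0.1  0.3  0.7] [-0.  0. -0.]
6.625
```

View pics/g.png

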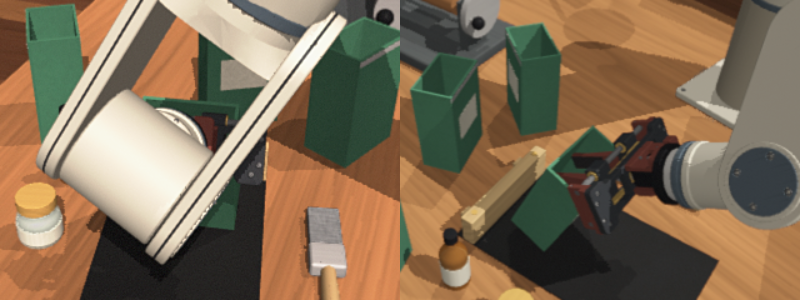

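```bash
python3 - <<'E'
from plan import *
for th in range(23,51,3):
    p,q=way(th,1); movel(p,q,v=.04); print(th,get_ft_force().round(1),np.round(get_tcp_pos()-p,3))
print(get_time())
a=read_camera("side")[150:390,200:520,::-1];b=read_camera("scene")[130:370,220:540,::-1]
cv2.imwrite("pics/i.png",np.hstack([cv2.resize(x,(400,300)) for x in(a,b)]))
E
```

```text
23 [-1.3  3.   6.9] [0.    0.    0.001]
26 [-0.5  1.2  2.3] [ 0.  0. -0.]
29 [ 0.3  0.1 -0.2] [ 0.  0. -0.]
32 [0.5 0.8 0.1] [ 0.  0. -0.]
35 [0.1 0.7 0.1] [ 0.  0. -0.]
38 [-1.1  0.3 -0.2] [-0.  0. -0.]
41 [-1.   0.6  0.3] [ 0.  0. -0.]
44 [ 0.1  0.2 -1.6] [ 0.  0. -0.]
47 [-0.2 -0.3 -0.7] [ 0.  0. -0.]
50 [ 0.7 -0.  -0.2] [-0.  0. -0.]
9.8667
```

View pics/i.png

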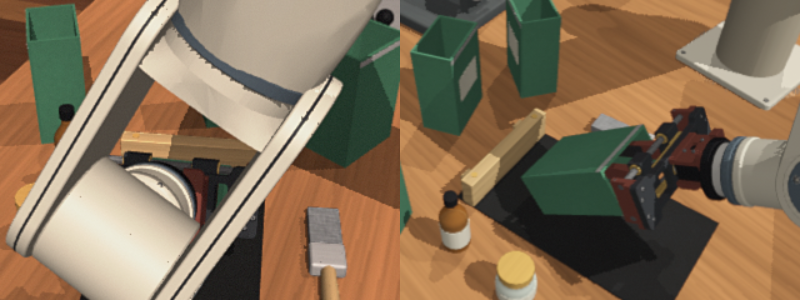

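```bash
python3 - <<'E'
from plan import *
for th in list(range(53,84,3))+list(range(85,98,2)):
    p,q=way(th,1); movel(p,q,v=.04); print(th,get_ft_force().round(1),np.round(p,3))
print(get_time())
a=read_camera("side")[150:390,200:520,::-1];b=read_camera("scene")[130:370,220:540,::-1]
cv2.imwrite("pics/j.png",np.hstack([cv2.resize(x,(400,300)) for x in(a,b)]))
E
```

```text
53 [ 0.8  1.  -1.8] [0.516 0.06  0.122]
56 [-0.7 -0.3 -1.6] [0.514 0.066 0.119]
59 [-0.6 -0.2 -2.5] [0.513 0.073 0.114]
62 [-0.2  0.  -2.5] [0.511 0.082 0.108]
65 [ 0.1  0.  -1.7] [0.51  0.091 0.102]
68 [-0.3  0.8 -1.8] [0.508 0.099 0.096]
71 [ 0.4  1.2 -0.5] [0.507 0.107 0.089]
74 [-0.5 -0.2 -2.6] [0.505 0.115 0.082]
77 [ 0.5  0.8 -1.9] [0.504 0.122 0.075]
80 [-0.   1.  -1.8] [0.502 0.129 0.068]
83 [ 0.1  0.7 -0.7] [0.501 0.136 0.06 ]
85 [ 0.4  0.4 -1. ] [0.5   0.14  0.055]
87 [ 0.3  1.1 -1.3] [0.5   0.143 0.049]
89 [-0.5  1.  -2.9] [0.499 0.147 0.044]
91 [ 0.   0.3 -0.3] [0.498 0.15  0.038]
93 [-0.4 -0.6 -0.4] [0.498 0.152 0.032]
95 [-0.6 -0.4 -0. ] [0.497 0.154 0.026]
97 [ 0.4  0.6 -0.5] [0.497 0.156 0.02 ]
16.5
```

View pics/j.png

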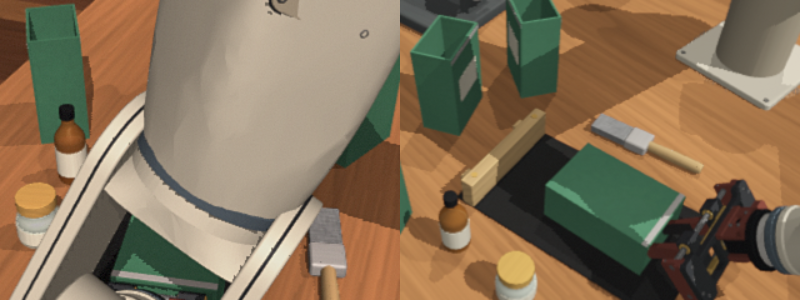

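```bash
python3 - <<'E'
from plan import *
p,q=way(97,1,0,.10); movel(p,q,v=.12); movel(p+[0,0,.1],q,v=.25); 
move_pose(tow(BAY,[-.22,-.01,.2])[0],quat(rot(BAY[2],np.pi/2,1)))
print(get_time(),get_tcp_pos())
a=read_camera("side")[150:480,200:480,::-1];b=read_camera("scene")[130:400,220:500,::-1]
cv2.imwrite("pics/k.png",np.hstack([cv2.resize(a,(400,471)),cv2.copyMakeBorder(cv2.resize(b,(400,386)),0,85,0,0,0)]))
E
```

```text
18.8083 [0.47032849 0.24143887 0.19860217]
```

View pics/k.png

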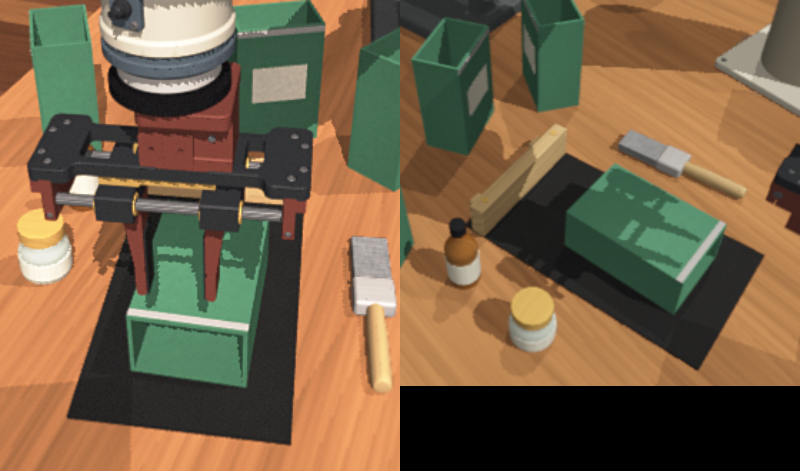

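```bash
python3 - <<'E'
from plan import *
S=lambda u,v:(200+u/1.4286,150+v/1.4286)
C=lambda u,v:(220+(u-400)/1.4286,130+v/1.4286)
t,e=fit([.53,0,-1.38],{"side":[((-.17,.055,.076),S(128,313)),((-.17,-.055,.076),S(249,327)),((-.17,.055,.004),S(131,370)),((-.17,-.055,.004),S(246,385))],
"scene":[((-.17,-.055,.076),C(724,227)),((-.17,.055,.076),C(677,277)),((-.17,.055,.004),C(674,306)),((0,.055,.004),C(566,248)),((0,.055,.076),C(567,208)),((0,-.055,.076),C(615,168))]})
print(t,e)
c,s=np.cos(BAY[2]),np.sin(BAY[2]);d=t[:2]-BAY[:2];print("bottom in bay",c*d[0]+s*d[1],-s*d[0]+c*d[1],"yaw deg",np.degrees(t[2]-BAY[2]))
m=tow(t,[-.17,0,0])[0][:2]-BAY[:2];print("mouth",c*m[0]+s*m[1],-s*m[0]+c*m[1])
E
```

```text
[ 0.52677767 -0.0029978  -1.39887649] [[-0.4, 0.5], [-0.3, 2.8], [0.7, -1.5], [0.8, 0.6], [1.1, -3.0], [2.8, 2.9], [-2.0, 4.5], [-1.9, -4.4], [-1.4, 0.5], [-0.9, -5.4]]
bottom in bay 0.03169440134182531 -0.011168437853923355 yaw deg -3.2014869900355194
mouth -0.1380402822281247 -0.0016743768993610873
```

```bash
python3 - <<'E'
from plan import *
q=quat(rot(BAY[2],np.pi/2,1)); P=lambda x,z=.014:tow(BAY,[x,-.003,z])[0]
command_gripper(1.0); movel(P(-.22,.1),q,v=.2); movel(P(-.20,.06),q,v=.1); movel(P(-.20),q,v=.1)
print(get_ft_force().round(1))
bx=np.array([np.cos(BAY[2]),np.sin(BAY[2]),0])
for x in(-.16,-.14,-.12,-.10,-.08,-.065):
    r=movel(P(x),q,v=.05,until_force=14); print(x,r,get_ft_force().round(1),(get_tcp_pos()[:2]-BAY[:2])@bx[:2])
    if r: break
else:
    r=movel(P(-.03),q,v=.02,until_force=8); print(r,get_ft_force().round(1),(get_tcp_pos()[:2]-BAY[:2])@bx[:2])
print(get_time())
a=read_camera("side")[150:480,200:480,::-1];b=read_camera("scene")[130:400,220:500,::-1]
cv2.imwrite("pics/l.png",np.hstack([cv2.resize(a,(400,471)),cv2.copyMakeBorder(cv2.resize(b,(400,386)),0,85,0,0,0)]))
E
```

```text
[ 0.1 -0.2 -0. ]
-0.16 False [0.2 1.  0.3] -0.16008786434125252
-0.14 False [ 0.2 -0.8 -0.3] -0.13955489072846616
-0.12 False [-0.   0.3  0.1] -0.11954588230150133
-0.1 False [ 0.5 -0.1 -0.5] -0.0995319635893289
-0.08 False [0.7 0.2 0.5] -0.07953849761113155
-0.065 False [-0.4  0.  -0.5] -0.0645601910956789
True [0.7 1.8 1.3] -0.05229055963308212
26.1
```

View pics/l.png

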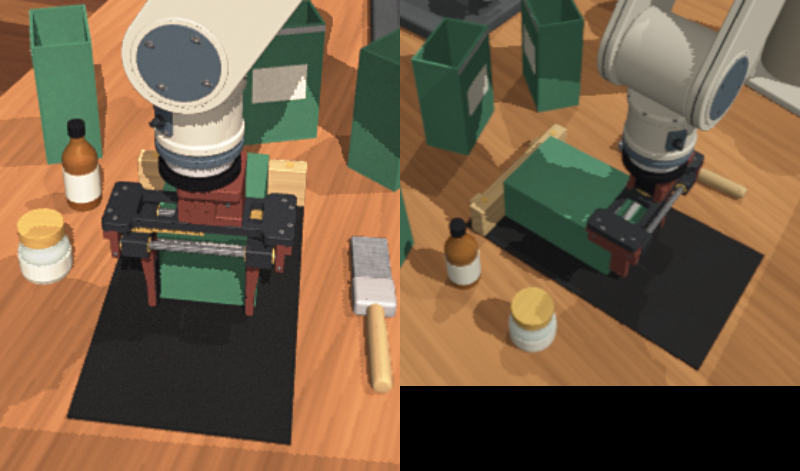

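```bash
python3 - <<'E'
from plan import *
q=quat(rot(BAY[2],np.pi/2,1)); P=lambda x,z=.014:tow(BAY,[x,-.003,z])[0]
bx=np.array([np.cos(BAY[2]),np.sin(BAY[2])])
X=lambda:round(float((get_tcp_pos()[:2]-BAY[:2])@bx),4)
for f in(12,20,20):
    x0=X();r=movel(P(x0+.012),q,v=.015,until_force=f); print(r,get_ft_force().round(1),get_ft_torque().round(2),X()); wait(.2);print(get_ft_force().round(1),get_ft_torque().round(2))
x=X(); movel(P(x-.06),q,v=.08); movel(P(x-.06,.12),q,v=.2); movel(P(x-.16,.3),q,v=.25)
j=get_joint_pos();j[0]+=.9;movej(j)
print(get_time())
a=read_camera("side")[180:420,230:470,::-1];b=read_camera("scene")[170:350,260:440,::-1]
cv2.imwrite("pics/m.png",np.hstack([cv2.resize(x,(400,400),interpolation=2) for x in(a,b)]))
E
```

```text
True [0.1 1.6 1.8] [ 0.2   0.03 -0.04] -0.0523
[ 0.   1.4 -0.1] [ 0.08 -0.04 -0.  ]
True [0.4 2.6 1.7] [ 0.24 -0.09  0.11] -0.0524
[0.7 2.2 1.2] [ 0.28 -0.06  0.12]
True [-1.3  2.8  1.9] [ 0.33 -0.08  0.1 ] -0.0525
[-0.3  1.   1.3] [ 0.26 -0.04  0.09]
32.025
```

View pics/m.png

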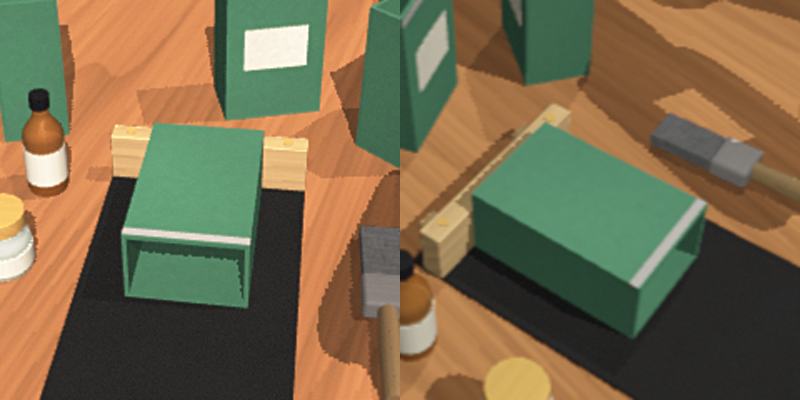

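```bash
python3 -c "
from station import *
wait(.3);job_done();print(get_time())"
```

```text
the job is handed in; nothing more can be done
the job is handed in; nothing more can be done
```

The tin is lying flat on its label side with its bottom against the stop board and its mouth facing away. I handed the job in about 32 s into the 64 s allowed.

**Lowering:** I put the part-open fingertips inside the mouth, tipped the tin away from the board and supported its upper wall on the fingertips the whole way down. The load on the fingers faded out at about 91° of the planned tilt, so it was set down rather than dropped. The tin was never gripped or lifted.

**Pushing:** I pushed it along the mat with both open fingers on the mouth rim. It came up against the board, and three further pushes set to stop at 12, 20 and 20 N all stopped at the same spot, within 0.2 mm.

**Last checks:**
- The final picture shows the bottom flush and square to the board by eye. I did not re-measure the final angle; the tin was about 3° off before the two-finger push.
- The bottle, jar and brush look unmoved, and the arm is clear of everything.
- At the start of tipping, the fingers pressed on the near rim harder than planned, with readings up to about 26 N. This eased once the tin leaned.

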